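Press the warmed flask into the mixer's sprung cradle

TASK

Mix the warmed reagent: lift the clear cover off the dry block heater by its knob and stand it, knob up, on the blue mat. Then take the amber flask out of the heater by its neck, set it upright in the black ring cradle on top of the touch-start mixer and press it down against the spring, well past half of the travel but gently, without ramming it against the stop. Finish while still holding the flask by the neck, pressed down; do not drop anything and leave the other things on the bench where they are.

Things in the scene. Friction and masses are not known exactly. Their poses are not given: they have to be found in the camera images.
- heater: white dry block heater, fixed: case top 80 mm above the bench, grey panel on its -x side. Origin on the bench under the axis of its well; the case spans x -105 to +65 mm, y +-65 mm. An aluminium block (92 x 76 mm) stands 6 mm proud of the case top; its one round well, 56 mm across, 40 mm deep, has its floor 46 mm above the bench
- cover_knob (a point): grip point of the loose clear plastic cover (open-bottomed box 104 x 90 x 82 mm high, walls 3 mm, 0.14 kg) standing over the flask on the heater's case. Black knob 26 mm across, 10 to 36 mm above the cover's top, on a thinner stem; this point is on its axis, 24 mm above the top and 106 mm above the rim, z up. At first 186 mm above the bench; raise it 80 mm to clear the flask
- cover_rim (a point): centre of the cover's lower rim, 106 mm below the knob's grip point; about 3 mm above the bench when the cover stands on the mat
- mat: blue flat square bench mat, 170 x 170 mm, 3 mm thick, fixed; origin under its centre on the bench
- flask_mid (a point): half-way up the axis of the amber flask (0.11 kg), z up the neck: bulb 51 mm across, flat foot 29 mm across 52.5 mm below this point, straight neck 24 mm across from 9 mm below to 52.5 mm above it (red stopper, flush, at the top); grip well 25 mm above it. At first upright in the heater's well, this point 98.5 mm above the bench. Seated in the cradle: 46 mm above cradle_ring
- mixer: white touch-start vortex mixer with the sprung cradle on top, fixed: case 62 mm high, sloping grey front with dial and switch on its -x side. Origin on the bench under the axis of the cradle; the case spans x -95 to +55 mm, y +-48 mm
- cradle_ring (a point): centre of the upper lip of the cradle, a black rubber ring on a steel disc over the mixer: outer diameter 60 mm, inner 43 mm, 12 mm deep, open to above; the lip is 100 mm above the bench at rest and goes down with the cradle. The flask's bulb sits in the ring, its foot 6.5 mm below the lip
- cradle (a joint): how far the cradle is pressed down, in m: 0 at rest, stop at 0.012. Spring 900 N/m with a preload of about 5 N (the flask's own weight does not move it): about 5 N starts it, 10 N at half travel, 16 N at the stop
- tube_rack: white rack of capped blood tubes, 58 x 200 mm, 94 mm high; loose bystander, leave it in place; origin under its centre
- slide_box: green slide box, 87 x 102 mm, 35 mm high; loose bystander, leave it in place; origin under its centre
- timer: white bench timer, 55 x 75 mm, 22 mm high; loose bystander, leave it in place; origin under its centre
- conical_flask: small clear conical flask, 59 mm across its foot, 85 mm high; loose bystander, leave it in place; origin under its centre
- wash_bottle: white bottle with a blue cap, 56 mm across, 135 mm high; loose bystander, leave it in place; origin under its centre
- tip_box: blue box of pipette tips with a clear lid, 87 x 122 mm, 70 mm high; loose bystander, leave it in place; origin under its centre
- oil_vial: small amber dropper vial, 28 mm across, 54 mm high; loose bystander, leave it in place; origin under its centre
- sample_cup: white sample cup with a red lid, 58 mm across, 64 mm high; loose bystander, leave it in place; origin under its centre
Not all that is in view belongs to the job. There is more than one size of the mat; the one meant has the size given above.

How it is judged:
By the outcome, as a careful person would: the job done as asked, in the order asked, and still so for the second after the job is handed in, while the arm keeps its last pose, push and grip.
It also fails if it takes over 67 s, if anything falls off the work surface, if the arm or the gripper's body presses on something with over 40 N, if the wrist force passes 120 N, or if a joint passes its speed limit or range.

ROBOT

A 7-joint arm with a two-finger parallel gripper is mounted at the origin on the work surface. World frame = base frame: x ahead of the robot, y to its left, z up, the work surface at z = 0. Lengths are in m, angles in rad, forces in N, time in s.
With the tool pointing down it reaches from about 0.4 to 0.85 m from the base axis. Payload 10.4 kg.
Tool frame: the origin (TCP) lies midway between the tips of the shut fingers; the grasp point (between the pads) lies 19 mm behind it (bot.grip_point_offset is the distance from the TCP to the grasp point, in m); z points along the fingers, y is the line along which they close (so a half turn about z gives the same grasp; the last joint's range is limited). The gripper opens to 87 mm and grips with 3 to 60 N. Pads are 19 mm wide; open, the fingers measure 117 mm over their backs; the gripper's body (75 mm by 190 mm) begins 51 mm behind the grasp point.
Start: joints at [1.241, 0.332, -0.065, 1.46, 0.022, 1.35, -0.088], TCP at [0.189, -0.596, 0.223] pointing down, gripper open.
Joint ranges: [-2.6, 2.6], [-0.5, 2.12], [-1.47, 1.34], [0.16, 2.42], [-1.27, 4.41], [0.06, 2.06], [-2.6, 2.6]. Speed limits (rad/s): [2.22, 2.22, 2.79, 2.79, 3.14, 3.14, 3.14].

INTERFACE

Orientations are given as a unit quaternion [w, x, y, z].
In Python, from cell import bot, eyes gives the robot as it stands. The module is installed in compiled form; this text tells all that it offers.
- The arm moves only by the tool jog_arm, never from a script. Its argument "commands" is a list of rows, each a list of 2 entries, a list of its own where there are three numbers: the shift along the tool's x, y, z in mm, then the turn about the tool's z in degrees. In form: [[[dx, dy, dz], twist], ...]. A call has 1 to 10 rows; each row is the pose to reach, as a shift and turn from the pose commanded when the call began, along the tool's axes at that moment; what a row does not reach only later rows make up. A row lasts 1/10 s, in which the tool goes at most 50 mm and 8.59 degrees, less where a joint would pass 70% of its speed; a pose out of reach is approached as far as the arm can. A call with a gripper value outside its range is refused whole. "gripper" is the opening, from 0 (shut) to 1 (fully open), set as the call begins (left out, the last holds). The fingers move at their own pace and stop on an object; the grip force is fixed at half the most. Time passes only in rows, so rows that repeat a pose let the fingers close. It gives the time, the measured TCP pose, the force, the opening and the grip force at its end, in the units of the state.
- bot.read_state(): the state, without advancing time (a new reading comes with each control period).
- eyes.capture(name): name is "scene" or "top"; returns a dict with "image" (420x560x3 uint8, red, green, blue), "camera_matrix" (3x3 intrinsics, pixels), "k1" (the pictures are not rectified: a ray, as slopes to the right and down, at radius r is drawn at 1 + k1 r^2 times it, then the intrinsics apply), "origin" and "rotation" of the camera in the world. Camera axes: x right, y down, z forward; pixel columns grow to the right and rows downward; lengths in m; the calibration is good to about 2 mm. A picture is of the moment at which its call begins. There is no depth.
- bot.close_job(): hands the job in; it is judged then, once.
The state is a dict: "clock": time; "joint_pos": joint angles; "dq": joint speeds; "tau": joint torques, N m; "tcp_pos": TCP position; "eef_rot": TCP orientation; "ft_force": force on the tool from outside, world axes, zero at the start; "ft_torque": the same for the moment, N m; "opening": opening from 0.0 (shut) to 1.0 (fully open); "gripper_force": force on a finger pad.
Only numpy, scipy, OpenCV 4.12 (cv2) and the standard library are available. Lean on these libraries where they do the work, as an engineer would, in place of code of your own. Each camera call takes 0.05 s, during which the arm holds its last target. There are 200 camera calls.

## Working session

There is one attempt and no reset: what is moved stays moved. The work goes in short steps, Python scripts to look and compute and a tool call to move; the robot and the scene stay as the last step left them, time stands still between calls to the robot, and variables do not carry over. Pictures are saved under pics/ and viewed, at most 10 in all, crops included, and the job is handed in when it is done.

Besides the shell and the picture viewer there is one more tool, called as name(argument=value, ...) on one line, values as JSON. jog_arm: Moves the arm, as the interface text tells. Its arguments: {"type":"object","properties":{"commands":{"type":"array"},"gripper":{"type":"number"}},"required":["commands"]}

```bash
mkdir -p pics; cat > h.py <<'E'
import numpy as np, cv2
from cell import bot, eyes
def cap(n,save=None):
    c=eyes.capture(n)
    if save: cv2.imwrite('pics/'+save,c['image'][:,:,::-1])
    return c
def ray(c,u,v):
    K=np.array(c['camera_matrix']);k=c['k1']
    d=np.array([(u-K[0,2])/K[0,0],(v-K[1,2])/K[1,1]]);s=d.copy()
    for _ in range(30): s=d/(1+k*(s@s))
    r=np.array(c['rotation'])@np.r_[s,1]
    return np.array(c['origin']),r/np.linalg.norm(r)
def onz(c,u,v,z):
    o,r=ray(c,u,v); return o+r*(z-o[2])/r[2]
def cross(a,ua,b,ub):
    o1,r1=ray(a,*ua);o2,r2=ray(b,*ub)
    t=np.linalg.lstsq(np.c_[r1,-r2],o2-o1,rcond=None)[0]
    p,q=o1+t[0]*r1,o2+t[1]*r2
    return (p+q)/2,np.linalg.norm(p-q)
def proj(c,p):
    K=np.array(c['camera_matrix']);q=np.array(c['rotation']).T@(np.array(p)-c['origin']);s=q[:2]/q[2];s=s*(1+c['k1']*(s@s))
    return np.array([K[0,0]*s[0]+K[0,2],K[1,1]*s[1]+K[1,2]])
E
python3 - <<'E'
from h import *
np.set_printoptions(precision=3,suppress=True)
for n in('scene','top'):
    c=cap(n,n+'0.png');print(n,c['origin'],c['rotation'],c['camera_matrix'],c['k1'])
print(bot.read_state(), bot.grip_point_offset)
E
```

```text
scene [1.184 0.26  0.989] [-0.186  0.533  0.774 -0.286] [[406.767   0.    278.639]
 [  0.    406.767 202.886]
 [  0.      0.      1.   ]] -0.08748488602007962
top [ 0.357 -0.01   1.719] [ 0.033 -0.696  0.717 -0.04 ] [[543.2     0.    285.524]
 [  0.    543.2   216.173]
 [  0.      0.      1.   ]] -0.21522579878867834
{'clock': 0.1, 'joint_pos': array([ 1.241,  0.333, -0.065,  1.461,  0.022,  1.35 , -0.089]), 'dq': array([ 0.   , -0.001, -0.001, -0.002, -0.   ,  0.   ,  0.   ]), 'tau': array([  0.002, -62.455,   0.025, -39.072,  -0.061,   0.037,   0.   ]), 'tcp_pos': array([ 0.189, -0.595,  0.222]), 'eef_rot': array([-0.001,  0.988,  0.153, -0.   ]), 'ft_force': array([0.183, 0.237, 0.084]), 'ft_torque': array([-0.025,  0.034,  0.023]), 'gripper_force': 0.0, 'opening': 1.0000679470694611} 0.0187
```

View pics/scene0.png

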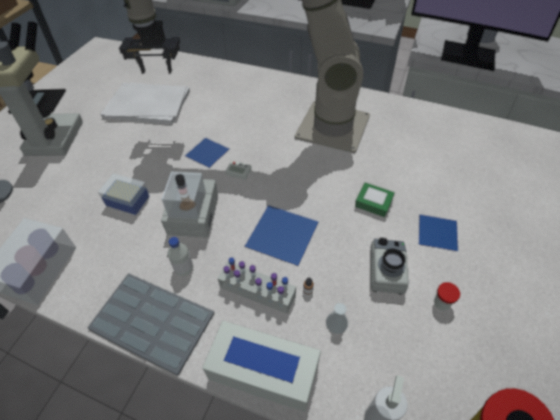

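View pics/top0.png

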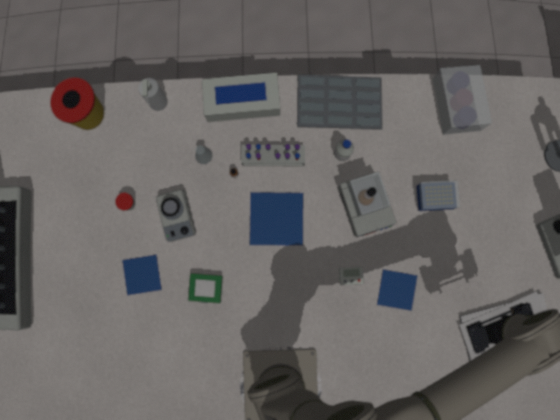

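Scene view: the heater with its cover is at (190,205), the large mat at (282,235), the mixer at (390,263). In the top view these are at (368,200), (277,218) and (173,212). The blue candidates in the top view are (277,218) at about 53 px, (142,274) and (397,290) at about 36 px, and a blue panel in the white box at (240,94). Only the first matches a 170 mm mat. The cradle could be confused with the red/black bin at (72,100), and the knob with the flask stopper directly under it. Next is one close crop to check.

```bash
sed -i "s/    return c$/    c['rotation']=Rotation.from_quat(np.roll(c['rotation'],-1)).as_matrix()\n    return c/;1a from scipy.spatial.transform import Rotation" h.py
python3 - <<'E'
from h import *
np.set_printoptions(precision=3,suppress=True)
s=cap('scene');t=cap('top')
def z(c,u,v,w): 
    return cv2.resize(c['image'][v-w*3//4:v+w*3//4,u-w//1:u+w][:,:,::-1],(400,300),interpolation=cv2.INTER_CUBIC)
cv2.imwrite('pics/crop.png',np.vstack([np.hstack([z(s,190,205,44),z(t,368,200,44)]),np.hstack([z(s,390,263,44),z(t,173,212,44)])]))
for n,c in(('s',s),('t',t)):
    hsv=cv2.cvtColor(c['image'],cv2.COLOR_RGB2HSV)
    m=cv2.inRange(hsv,(100,110,40),(125,255,255))
    for k in cv2.findContours(m,0,2)[0]:
        if cv2.contourArea(k)>400:
            q=cv2.boxPoints(cv2.minAreaRect(k));P=np.array([onz(c,*p,0.003)[:2] for p in cv2.approxPolyDP(k,6,True)[:,0]])
            M=cv2.moments(k);print(n,M['m10']/M['m00'],M['m01']/M['m00'],P.mean(0),P.tolist())
E
```

```text
s 262.0105033690051 359.04667063020213 [0.895 0.084] [[0.872635231528579, -0.0017280807390271935], [0.9300094398486711, 0.003610222289538334], [0.9161615212419987, 0.17111620504500452], [0.8605068931830565, 0.16357141057875946]]
s 437.8425973142954 232.38942716301204 [0.363 0.433] [[0.3203355881807617, 0.3735161598549767], [0.4214711150471815, 0.3891509865980529], [0.4061883508819858, 0.4923557011537999], [0.30322927543127454, 0.47590787089231756]]
s 281.9497043527819 234.7893424520909 [ 0.531 -0.002] [[0.4503954627857032, -0.07926318130103904], [0.6053106937494789, -0.08536987513879624], [0.6134890972998824, 0.0751974803517963], [0.45403419335214745, 0.07953954846792302]]
s 206.77963997517068 152.24612042209804 [ 0.291 -0.379] [[0.23257422033094322, -0.41830617525813735], [0.33030614424278515, -0.43860910909991496], [0.34699492391414155, -0.33775068275365977], [0.25492884810217076, -0.3212963846042925]]
t 396.72518483561424 289.53264118294794 [ 0.29  -0.377] [[0.3506004537205447, -0.33778438733675104], [0.24999623678385768, -0.31458524645937297], [0.22939095754859415, -0.41756952985093737], [0.3306314095360816, -0.4379879451892776]]
t 141.4931287951422 274.4745925215724 [0.362 0.434] [[0.4194721366400399, 0.3898564285015473], [0.405573319442868, 0.49233309996535657], [0.30291993877153955, 0.48057427598453906], [0.32052384968030456, 0.3752138359693744]]
t 275.952765442067 218.38911317453906 [ 0.53  -0.001] [[0.6124185480983335, 0.07450689396112715], [0.4528508876450097, 0.08150296298144515], [0.4481931422411479, -0.0765895509430679], [0.60460470262017, -0.08178481744319227]]
t 240.10259887005648 93.02350282485875 [0.946 0.106] [[0.9723191170217254, 0.02761792812592944], [0.9710317294661198, 0.18335052189368953], [0.9154316756791786, 0.1836106964716696], [0.9236971041673343, 0.02869850791126411]]
```

View pics/crop.png

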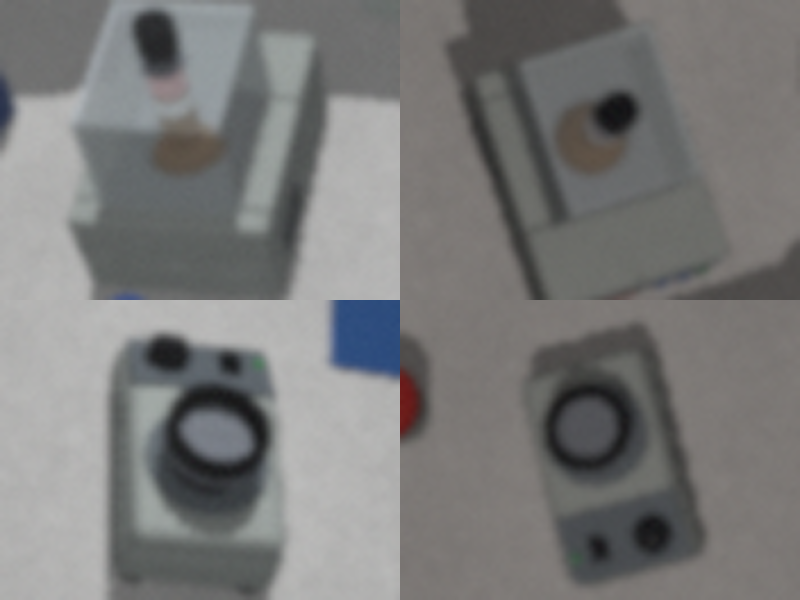

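The crops confirm the choices. The black knob on the cover is about (181,181) in scene and (371,192) in top. The cradle ring on the mixer is about (394,260) in scene and (170,207) in top. The amber flask is under the cover.

```bash
cat >> h.py <<'E'
def dark(c,u,v,w,th,hull=False):
    g=cv2.cvtColor(c['image'],cv2.COLOR_RGB2GRAY)
    x0,y0=int(u-w),int(v-w);a=g[y0:y0+2*w+1,x0:x0+2*w+1]
    a=cv2.resize(a,None,fx=4,fy=4,interpolation=cv2.INTER_CUBIC)
    ks=cv2.findContours((a<th).astype(np.uint8),0,1)[0]
    k=max(ks,key=cv2.contourArea)
    e=cv2.fitEllipse(k);f=lambda p:((p[0]+.5)/4-.5+x0,(p[1]+.5)/4-.5+y0)
    return f(e[0]),np.array(e[1])/4,e[2]
def to_tool(p,st=None):
    st=st or bot.read_state()
    R=Rotation.from_quat(np.roll(st['eef_rot'],-1)).as_matrix()
    return R.T@(np.array(p)-st['tcp_pos'])*1000
E
python3 - <<'E'
from h import *
np.set_printoptions(precision=4,suppress=True)
s=cap('scene');t=cap('top')
for th in(45,60,70):
    k=dark(s,181,181,12,th),dark(t,371,192,9,th);r=dark(s,394,260,14,th),dark(t,170,207,12,th)
    print(th,k,cross(s,k[0][0],t,k[1][0]),onz(t,*k[1][0],.19));print(r,cross(s,r[0][0],t,r[1][0]),onz(t,*r[1][0],.1),onz(s,*r[0][0],.1))
# heater, case top corners (right/left bottom in top view), mixer
pts=[(324+150/4.545*0+125/4.545,167+228/4.545),(324+298/4.545,167+180/4.545)]
P=[onz(t,*p,.08) for p in pts];print(P)
E
```

```text
45 (((180.03132724761963, 180.83914852142334), array([5.3745, 7.8796]), 153.96340942382812), ((370.9718265533447, 191.4687843322754), array([7.0302, 8.4485]), 54.26926803588867)) (array([ 0.5813, -0.2775,  0.1815]), np.float64(0.002681811413525987)) [ 0.5794 -0.2749  0.19  ]
(((393.3596954345703, 259.02025032043457), array([18.0292, 19.935 ]), 115.87873077392578), ((170.14795780181885, 206.30084609985352), array([17.7445, 19.1831]), 34.36981201171875)) (array([0.5659, 0.3202, 0.0941]), np.float64(0.00033884855180162234)) [0.5651 0.3191 0.1   ] [0.57   0.3196 0.1   ]
60 (((179.89224910736084, 180.26041984558105), array([ 7.1364, 11.4662]), 163.01580810546875), ((370.89066791534424, 191.5448579788208), array([8.2485, 9.7158]), 55.50560760498047)) (array([ 0.581 , -0.2773,  0.1836]), np.float64(0.0034134834557064918)) [ 0.5792 -0.2746  0.19  ]
(((392.7525987625122, 260.5684623718262), array([21.4429, 25.0846]), 17.84269905090332), ((170.36077976226807, 206.15193939208984), array([19.1917, 20.9986]), 29.03251075744629)) (array([0.5671, 0.3203, 0.0885]), np.float64(0.0010026865965549467)) [0.5656 0.3185 0.1   ] [0.5752 0.3191 0.1   ]
70 (((179.94400310516357, 180.45890426635742), array([ 7.7115, 12.7045]), 163.93951416015625), ((370.79674434661865, 191.6093864440918), array([ 9.0816, 10.5495]), 62.62607192993164)) (array([ 0.581 , -0.2772,  0.1828]), np.float64(0.0035864003626837272)) [ 0.579  -0.2743  0.19  ]
(((392.5604553222656, 261.87390899658203), array([22.9124, 28.1534]), 12.241541862487793), ((170.57330703735352, 206.00420475006104), array([20.5714, 22.7365]), 8.13120174407959)) (array([0.5681, 0.3208, 0.0839]), np.float64(0.0006470382730728324)) [0.566  0.3178 0.1   ] [0.5792 0.3194 0.1   ]
[array([ 0.518 , -0.2302,  0.08  ]), array([ 0.547 , -0.3495,  0.08  ])]
```

Measured positions: knob (0.580, -0.276, about 0.184), ring (0.566, 0.319, about 0.095), mat (0.530, 0.000). These agree with the heights and reach given.

```bash
python3 - <<'E'
from h import *
print(to_tool([.580,-.276,.30]).round(1))
E
```

```text
[ 469.5 -186.7  -77.6]
```

jog_arm(commands=[[[0,0,-40],0],[[20,-8,-78],0],[[60,-24,-78],0],[[105,-42,-78],0],[[150,-60,-78],0],[[195,-78,-78],0],[[240,-96,-78],0],[[285,-113,-78],0],[[330,-131,-78],0],[[375,-149,-78],0]], gripper=1)

```text
clock: 1.3
tcp_pos: [0.5025, -0.3392, 0.3007]
eef_rot: [0.0, 0.988, 0.153, 0.0]
ft_force: [1.1, -1.3, 0.1]
opening: 0.999
gripper_force: 0.0
```

jog_arm(commands=[[[40,-16,0],0],[[75,-30,0],0],[[94,-38,0],0],[[94,-38,0],0],[[94,-38,0],0],[[94,-38,0],0]])

```text
clock: 1.9
tcp_pos: [0.5785, -0.2774, 0.3006]
eef_rot: [0.0, 0.988, 0.152, -0.0]
ft_force: [-0.6, -0.4, -0.5]
opening: 1.004
gripper_force: 0.0
```

```bash
python3 - <<'E'
from h import *
np.set_printoptions(precision=4,suppress=True)
s=cap('scene');t=cap('top')
st=bot.read_state();print(st['tcp_pos'],st['eef_rot'],st['joint_pos'],to_tool([.580,-.276,.166]))
z=lambda c,u,v,w:cv2.resize(c['image'][v-w*3//4:v+w*3//4,u-w:u+w][:,:,::-1],(400,300),interpolation=2)
cv2.imwrite('pics/above.png',np.hstack([z(s,185,170,60),z(t,368,200,60)]))
E
```

```text
[ 0.5785 -0.2773  0.3008] [ 0.0004  0.9884  0.1517 -0.    ] [ 0.6244  0.3656 -0.3438  1.2694  0.1217  1.5264 -0.9698] [  1.804   -0.891  134.7908]
```

View pics/above.png

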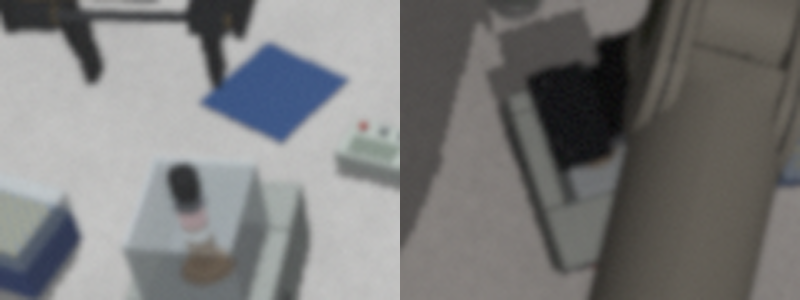

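The view shows the gripper above the heater and the cover untouched, with the knob at about (185,187) in the crop. The numbers agree, so I'll descend.

jog_arm(commands=[[[2,-1,40],0],[[2,-1,75],0],[[2,-1,100],0],[[2,-1,118],0],[[2,-1,128],0],[[2,-1,133],0],[[2,-1,133],0],[[2,-1,133],0]])

```text
clock: 2.8
tcp_pos: [0.5815, -0.2747, 0.1687]
eef_rot: [0.0, 0.988, 0.153, 0.001]
ft_force: [0.5, -0.3, 0.1]
opening: 0.998
gripper_force: 0.0
```

jog_arm(commands=[[[0,0,0],0],[[0,0,0],0],[[0,0,0],0],[[0,0,0],0],[[0,0,0],0],[[0,0,0],0],[[0,0,0],0],[[0,0,0],0],[[0,0,0],0],[[0,0,0],0]], gripper=0)

```text
clock: 3.8
tcp_pos: [0.581, -0.2745, 0.1676]
eef_rot: [0.0, 0.988, 0.153, -0.0]
ft_force: [-0.1, -1.1, -0.0]
opening: 0.286
gripper_force: 29.9
```

The opening of 25 mm matches the knob. Lifting.

jog_arm(commands=[[[0,0,-5],0],[[0,0,-12],0],[[0,0,-25],0],[[0,0,-40],0],[[0,0,-58],0],[[0,0,-76],0],[[0,0,-94],0],[[0,0,-110],0],[[0,0,-120],0],[[0,0,-120],0]])

```text
clock: 4.8
tcp_pos: [0.5817, -0.2745, 0.2899]
eef_rot: [0.001, 0.988, 0.153, 0.001]
ft_force: [0.5, 0.2, -1.5]
opening: 0.287
gripper_force: 29.9
```

```bash
python3 - <<'E'
from h import *
np.set_printoptions(precision=4,suppress=True)
s=cap('scene','lift.png')
st=bot.read_state();print(st['tcp_pos'],st['ft_force'],to_tool([.530,0,.288]))
E
```

```text
[ 0.5813 -0.2744  0.2884] [-0.1678 -0.5173 -1.8271] [  33.9973 -277.0411    0.1612]
```

View pics/lift.png

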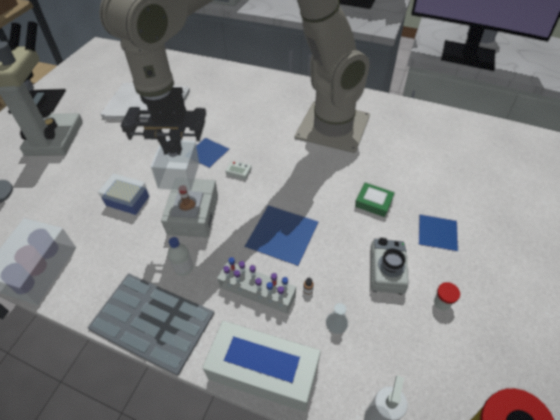

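The picture shows the cover hanging from the gripper at (175,165), and the flask still upright in the heater at (184,197). Carrying the cover to the mat.

jog_arm(commands=[[[2,-14,0],0],[[5,-41,0],0],[[9,-76,0],0],[[14,-112,0],0],[[18,-148,0],0],[[22,-184,0],0],[[27,-220,0],0],[[31,-250,0],0],[[33,-269,0],0],[[34,-277,0],0]])

```text
clock: 5.85
tcp_pos: [0.5286, 0.0031, 0.287]
eef_rot: [-0.0, 0.988, 0.155, -0.0]
ft_force: [0.1, -0.9, -1.9]
opening: 0.288
gripper_force: 29.9
```

jog_arm(commands=[[[0,0,0],0],[[0,0,15],0],[[0,0,40],0],[[0,0,70],0],[[0,0,100],0],[[0,0,125],0],[[0,0,145],0],[[0,0,160],0],[[0,0,170],0],[[0,0,175],0]])

```text
clock: 6.85
tcp_pos: [0.5296, -0.0006, 0.1118]
eef_rot: [0.0, 0.988, 0.152, -0.0]
ft_force: [-0.1, 0.7, -1.5]
opening: 0.288
gripper_force: 29.9
```

```bash
python3 - <<'E'
from h import *
np.set_printoptions(precision=4,suppress=True)
s=cap('scene')
st=bot.read_state();print(st['tcp_pos'],st['ft_force'],to_tool([.530,0,.0905]))
cv2.imwrite('pics/mat.png',cv2.resize(s['image'][120:300,180:420][:,:,::-1],(800,600),interpolation=2))
E
```

```text
[ 0.5295 -0.0004  0.1116] [-0.4576 -0.2692 -2.786 ] [ 0.5814 -0.263  21.1263]
```

View pics/mat.png

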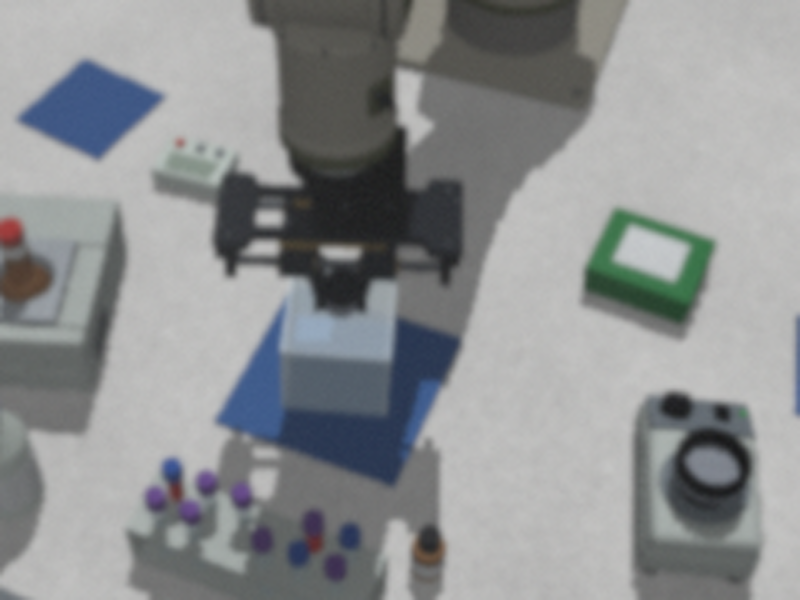

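The cover hovers upright over the mat at about (340,350) in the crop, with its rim well inside the blue edges. Lowering the last 21 mm slowly.

jog_arm(commands=[[[0,0,6],0],[[0,0,11],0],[[0,0,14],0],[[0,0,16],0],[[0,0,18],0],[[0,0,19],0],[[0,0,20],0],[[0,0,20],0],[[0,0,20],0],[[0,0,20],0]])

```text
clock: 7.9
tcp_pos: [0.5298, -0.0, 0.0926]
eef_rot: [0.0, 0.988, 0.153, 0.0]
ft_force: [-0.7, -0.1, -2.5]
opening: 0.29
gripper_force: 29.9
```

jog_arm(commands=[[[0,0,0.5],0],[[0,0,1],0],[[0,0,1.5],0],[[0,0,1.5],0],[[0,0,1.5],0]])

```text
clock: 8.4
tcp_pos: [0.5297, -0.0, 0.091]
eef_rot: [0.0, 0.988, 0.153, -0.0]
ft_force: [-0.4, 0.5, -1.7]
opening: 0.285
gripper_force: 29.9
```

jog_arm(commands=[[[0,0,0.5],0],[[0,0,1],0],[[0,0,1],0],[[0,0,1],0]])

```text
clock: 8.8
tcp_pos: [0.53, -0.0003, 0.0904]
eef_rot: [0.0, 0.988, 0.153, 0.0]
ft_force: [-1.6, -1.5, 3.0]
opening: 0.288
gripper_force: 29.9
```

Contact (force +3 N). Release, then rise.

jog_arm(commands=[[[0,0,0],0],[[0,0,0],0],[[0,0,0],0],[[0,0,0],0],[[0,0,0],0],[[0,0,0],0],[[0,0,0],0],[[0,0,0],0],[[0,0,0],0],[[0,0,0],0]], gripper=1)

```text
clock: 9.8
tcp_pos: [0.5298, -0.0001, 0.0901]
eef_rot: [0.0, 0.988, 0.153, 0.0]
ft_force: [-0.2, -0.3, 0.4]
opening: 0.988
gripper_force: 0.0
```

jog_arm(commands=[[[0,0,-15],0],[[0,0,-45],0],[[0,0,-80],0],[[0,0,-115],0],[[0,0,-140],0],[[0,0,-155],0],[[0,0,-160],0],[[0,0,-160],0]])

```text
clock: 10.6
tcp_pos: [0.53, 0.0, 0.251]
eef_rot: [0.0, 0.988, 0.153, 0.001]
ft_force: [-0.3, -0.8, -0.2]
opening: 1.001
gripper_force: 0.0
```

```bash
cat > flask.py <<'E'
from h import *
np.set_printoptions(precision=4,suppress=True)
s=cap('scene');t=cap('top')
for n,c,(u,v),w in(('s',s,(184,190),14),('t',t,(370,195),14)):
    x0,y0=u-w,v-w
    a=cv2.resize(c['image'][y0:y0+2*w+1,x0:x0+2*w+1],None,fx=4,fy=4,interpolation=2).astype(int)
    R,G,B=a[...,0],a[...,1],a[...,2]
    m=((R-G>45)&(G-B<25)&(R>80)).astype(np.uint8); am=((R-B>28)&(G-B>8)).astype(np.uint8)
    for nm,q in(('red',m),('amber',am)):
        ks=cv2.findContours(q,0,1)[0]
        if not ks: continue
        k=max(ks,key=cv2.contourArea);M=cv2.moments(k)
        p=((M['m10']/M['m00']+.5)/4-.5+x0,(M['m01']/M['m00']+.5)/4-.5+y0)
        print(n,nm,p,cv2.contourArea(k)/16,np.array(cv2.boundingRect(k))/4)
        if nm=='red': P=P+[p] if 'P' in globals() else [p]; print(onz(c,*p,.15))
if len(P)==2: print(cross(s,P[0],t,P[1]))
z=lambda c,u,v,w:cv2.resize(c['image'][v-w*3//4:v+w*3//4,u-w:u+w][:,:,::-1],(400,300),interpolation=2)
cv2.imwrite('pics/flask.png',np.hstack([z(s,190,195,40),z(t,368,200,40)]))
E
python3 flask.py; python3 -c "
from h import *
print(bot.read_state()['tcp_pos'],to_tool([.580,-.276,.25]))"
```

```text
s red (182.10523023023023, 188.65922172172174) 41.625 [8.5  9.5  8.   7.25]
[ 0.5824 -0.2791  0.15  ]
s amber (187.75851050366995, 202.59557706909644) 41.15625 [11.25 24.25 12.75  4.75]
t red (369.43321342925657, 193.28764988009593) 43.4375 [10.    9.    7.75  7.5 ]
[ 0.58  -0.277  0.15 ]
t amber (364.97139534883723, 199.16562015503877) 67.1875 [ 4.   11.25 13.25 12.  ]
(array([ 0.5809, -0.2785,  0.1486]), np.float64(0.0030045097229084877))
[ 5.29354686e-01 -4.52733328e-05  2.49364464e-01] [-35.07587073 278.36233181  -0.67705458]
```

View pics/flask.png

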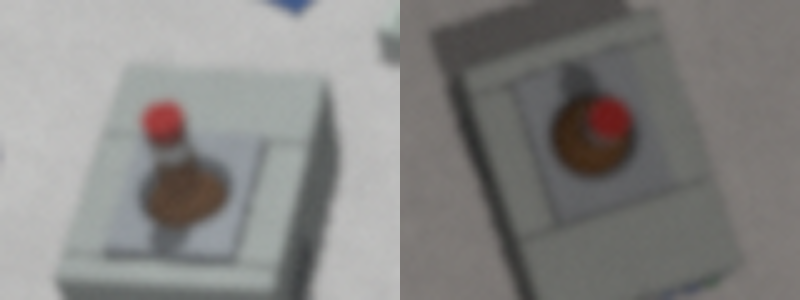

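The flask is upright in the well. Its red stopper measures (0.580, -0.278, 0.149), against an expected top of 0.151. Moving above it.

jog_arm(commands=[[[-3,25,0],0],[[-8,65,0],0],[[-13,105,0],0],[[-19,150,0],0],[[-24,190,0],0],[[-29,230,0],0],[[-33,260,0],0],[[-35,276,0],0],[[-35,280,0],0],[[-35,280,0],0]])

```text
clock: 11.7
tcp_pos: [0.5811, -0.2763, 0.2495]
eef_rot: [-0.001, 0.988, 0.153, -0.0]
ft_force: [-0.4, 0.4, -0.6]
opening: 0.999
gripper_force: 0.0
```

```bash
python3 -c "
from h import *
print(bot.read_state()['tcp_pos'],to_tool([.5805,-.2775,.105]))"
```

```text
[ 0.58109849 -0.2763394   0.24951322] [ -0.88735186   1.1043538  144.51217904]
```

jog_arm(commands=[[[-1,1,35],0],[[-1,1,70],0],[[-1,1,100],0],[[-1,1,122],0],[[-1,1,136],0],[[-1,1,142],0],[[-1,1,144],0],[[-1,1,144],0]])

```text
clock: 12.5
tcp_pos: [0.5809, -0.2786, 0.107]
eef_rot: [0.0, 0.988, 0.153, 0.001]
ft_force: [0.6, 0.9, 0.2]
opening: 0.999
gripper_force: 0.0
```

jog_arm(commands=[[[0,0,0],0],[[0,0,0],0],[[0,0,0],0],[[0,0,0],0],[[0,0,0],0],[[0,0,0],0],[[0,0,0],0],[[0,0,0],0],[[0,0,0],0],[[0,0,0],0]], gripper=0)

```text
clock: 13.5
tcp_pos: [0.5802, -0.2788, 0.106]
eef_rot: [-0.0, 0.988, 0.153, -0.0]
ft_force: [0.1, 0.2, -0.7]
opening: 0.268
gripper_force: 30.0
```

jog_arm(commands=[[[0,0,-4],0],[[0,0,-10],0],[[0,0,-20],0],[[0,0,-35],0],[[0,0,-55],0],[[0,0,-80],0],[[0,0,-105],0],[[0,0,-125],0],[[0,0,-137],0],[[0,0,-140],0]])

```text
clock: 14.5
tcp_pos: [0.5809, -0.2789, 0.2483]
eef_rot: [0.001, 0.988, 0.153, 0.001]
ft_force: [0.2, -0.3, -1.2]
opening: 0.265
gripper_force: 30.0
```

```bash
python3 -c "
from h import *
print(bot.read_state()['tcp_pos'],to_tool([.566,.319,.245]))"
```

```text
[ 0.58092244 -0.27894015  0.24833068] [ 166.33789689 -574.53598153    2.51180237]
```

Gripped at a 23 mm opening, so the flask's mid point is TCP z - 0.007. Carrying it to the mixer.

jog_arm(commands=[[[4,-15,0],0],[[13,-45,0],0],[[24,-83,0],0],[[35,-121,0],0],[[46,-159,0],0],[[57,-197,0],0],[[68,-235,0],0],[[79,-273,0],0],[[90,-311,0],0],[[101,-349,0],0]])

```text
clock: 15.5
tcp_pos: [0.5697, 0.087, 0.2449]
eef_rot: [0.0, 0.988, 0.153, -0.001]
ft_force: [0.2, 0.5, -1.5]
opening: 0.27
gripper_force: 30.0
```

jog_arm(commands=[[[11,-38,0],0],[[22,-76,0],0],[[33,-114,0],0],[[44,-152,0],0],[[54,-185,0],0],[[61,-210,0],0],[[65,-222,0],0],[[65,-225,0],0],[[65,-225,0],0]])

```text
clock: 16.4
tcp_pos: [0.565, 0.3179, 0.2455]
eef_rot: [0.0, 0.988, 0.153, -0.0]
ft_force: [-0.4, -0.5, -1.3]
opening: 0.271
gripper_force: 30.0
```

```bash
python3 -c "
from h import *
s=cap('scene');t=cap('top')
print(bot.read_state()['tcp_pos'],to_tool([.566,.319,.175]))
z=lambda c,u,v,w:cv2.resize(c['image'][v-w*3//4:v+w*3//4,u-w:u+w][:,:,::-1],(400,300),interpolation=2)
cv2.imwrite('pics/mix.png',np.hstack([z(s,390,240,60),z(t,173,205,60)]))
"
```

```text
[0.56574503 0.31683933 0.24592094] [ 0.89516118 -2.06388061 70.91862764]
```

View pics/mix.png

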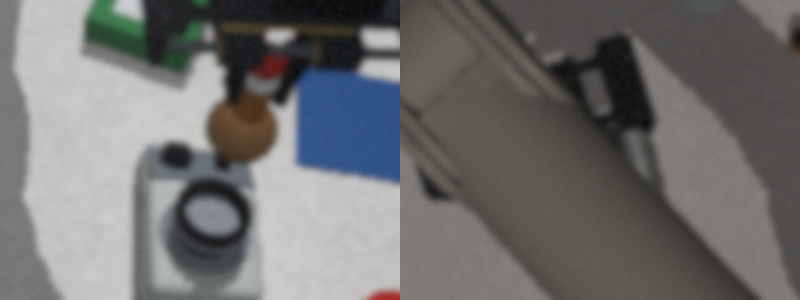

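The flask hangs upright over the mixer: bulb at (242,128) in the scene crop, ring at (212,215). The arm hides it from the top camera, so I'll check the camera bias from the bulb before lowering.

```bash
python3 - <<'E'
from h import *
np.set_printoptions(precision=4,suppress=True)
s=cap('scene');p=bot.read_state()['tcp_pos']
x0,y0=380,215;a=cv2.resize(s['image'][y0:y0+45,x0:x0+45],None,fx=4,fy=4,interpolation=2).astype(int)
m=((a[...,0]-a[...,2]>30)&(a[...,0]-a[...,1]<60)).astype(np.uint8)
k=max(cv2.findContours(m,0,1)[0],key=cv2.contourArea)
b=np.array(cv2.boundingRect(k))/4;(c,r)=cv2.minEnclosingCircle(k)
# lowest part: bulb = circle fitted on lower half via bounding box width
print('box',b+[x0,y0,0,0],'bulb c',x0+b[0]+b[2]/2,y0+b[1]+b[3]-b[2]/2,'pred',proj(s,p-[0,0,.0355]))
# ring hole in scene (bright blob inside dark ring)
g=cv2.cvtColor(s['image'],cv2.COLOR_RGB2GRAY);x0,y0=380,246
a=cv2.resize(g[y0:y0+28,x0:x0+28],None,fx=4,fy=4,interpolation=2);
ks,h=cv2.findContours((a<75).astype(np.uint8),2,1)
for k,hh in zip(ks,h[0]):
    if cv2.contourArea(k)>300: e=cv2.fitEllipse(k);print(hh[3],np.array(e[0])/4-.375+[x0,y0],np.array(e[1])/4)
for z in(.1,.094,.088):print(z,proj(s,[.566,.319,z]))
E
```

```text
box [393.   223.    18.75  19.5 ] bulb c 402.375 233.125 pred [401.9646 232.1606]
-1 [392.585  261.5258] [22.8075 27.2548]
0 [393.2778 259.2896] [11.7653 17.2134]
0.1 [393.432  257.6943]
0.094 [392.9621 258.9433]
0.088 [392.496  260.1812]
```

The ring agrees with the prediction to within 1 px (about 2 mm). Lowering to just above the seat.

jog_arm(commands=[[[0,-1,20],0],[[0,-1,45],0],[[0,-1,62],0],[[0,-1,73],0],[[0,-1,79],0],[[0,-1,83],0],[[0,-1,85],0],[[0,-1,85],0],[[0,-1,85],0]])

```text
clock: 17.45
tcp_pos: [0.5651, 0.3197, 0.1616]
eef_rot: [-0.0, 0.988, 0.153, 0.0]
ft_force: [-0.2, -0.6, -0.5]
opening: 0.267
gripper_force: 30.0
```

jog_arm(commands=[[[0,0,1],0],[[0,0,2],0],[[0,0,3],0],[[0,0,4],0],[[0,0,5],0],[[0,0,6],0],[[0,0,6],0],[[0,0,6],0]])

```text
clock: 18.25
tcp_pos: [0.5649, 0.3195, 0.155]
eef_rot: [0.0, 0.988, 0.153, 0.0]
ft_force: [0.1, -0.4, -0.9]
opening: 0.268
gripper_force: 30.0
```

jog_arm(commands=[[[0,0,0.5],0],[[0,0,1],0],[[0,0,1.5],0],[[0,0,2],0],[[0,0,2.5],0],[[0,0,3],0],[[0,0,3],0],[[0,0,3],0]])

```text
clock: 19.05
tcp_pos: [0.5648, 0.3198, 0.1522]
eef_rot: [-0.0, 0.988, 0.153, 0.0]
ft_force: [-1.6, 0.9, 1.6]
opening: 0.266
gripper_force: 30.0
```

jog_arm(commands=[[[0,0,0.5],0],[[0,0,1],0],[[0,0,1.5],0],[[0,0,2],0],[[0,0,2],0],[[0,0,2],0]])

```text
clock: 19.65
tcp_pos: [0.5648, 0.3198, 0.1502]
eef_rot: [-0.0, 0.988, 0.153, 0.0]
ft_force: [-2.5, 1.1, 4.4]
opening: 0.268
gripper_force: 30.0
```

The sideways force (-2.5, 1.1 N) says the ring centre lies a little toward -x, +y. Easing over that way.

jog_arm(commands=[[[-0.4,-0.4,0],0],[[-0.8,-0.7,0],0],[[-1.2,-1.1,0],0],[[-1.2,-1.1,0],0],[[-1.2,-1.1,0],0]])

```text
clock: 20.15
tcp_pos: [0.5638, 0.32, 0.1501]
eef_rot: [0.0, 0.988, 0.153, 0.0]
ft_force: [-0.4, 0.5, 4.2]
opening: 0.271
gripper_force: 30.0
```

Centred. Pressing on in small steps.

jog_arm(commands=[[[0,0,0.5],0],[[0,0,1],0],[[0,0,1.5],0],[[0,0,2],0],[[0,0,2.5],0],[[0,0,3],0],[[0,0,3],0],[[0,0,3],0]])

```text
clock: 20.95
tcp_pos: [0.5638, 0.3201, 0.1474]
eef_rot: [0.0, 0.988, 0.153, 0.0]
ft_force: [-0.1, 0.4, 6.5]
opening: 0.272
gripper_force: 30.0
```

jog_arm(commands=[[[0,0,0.5],0],[[0,0,1],0],[[0,0,1.5],0],[[0,0,2],0],[[0,0,2.5],0],[[0,0,3],0],[[0,0,3.5],0],[[0,0,4],0],[[0,0,4],0],[[0,0,4],0]])

```text
clock: 21.95
tcp_pos: [0.5639, 0.3201, 0.1438]
eef_rot: [0.0, 0.988, 0.153, 0.001]
ft_force: [-0.9, -1.6, 10.1]
opening: 0.269
gripper_force: 30.0
```

jog_arm(commands=[[[0,0,0.5],0],[[0,0,1],0],[[0,0,1.5],0],[[0,0,2],0],[[0,0,2],0],[[0,0,2],0]])

```text
clock: 22.55
tcp_pos: [0.5639, 0.3202, 0.1421]
eef_rot: [0.0, 0.988, 0.153, 0.001]
ft_force: [-1.4, -1.0, 11.2]
opening: 0.267
gripper_force: 30.0
```

```bash
python3 - <<'E'
from h import *
s=cap('scene');F=[]
for i in range(5): cap('scene');F.append(bot.read_state()['ft_force'])
st=bot.read_state();print(np.mean(F,0),st['tcp_pos'],st['clock'])
z=lambda c,u,v,w:cv2.resize(c['image'][v-w*3//4:v+w*3//4,u-w:u+w][:,:,::-1],(400,300),interpolation=2)
cv2.imwrite('pics/final.png',np.hstack([z(s,390,245,45),z(s,280,220,100)]))
E
```

```text
[-1.65487601 -1.4561367  11.24491708] [0.56388577 0.32017724 0.14207774] 22.85
```

View pics/final.png

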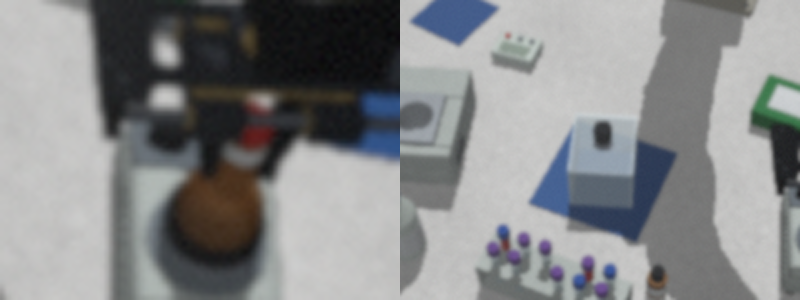

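The picture shows the bulb at (217,210) seated in the lowered ring and held by the neck. The cover stands knob up on the mat at (603,160). Force and height both give about 8.3 mm of travel, so I'll add a touch more for margin.

jog_arm(commands=[[[0,0,0.4],0],[[0,0,0.8],0],[[0,0,0.8],0],[[0,0,0.8],0],[[0,0,0.8],0]])

```text
clock: 23.35
tcp_pos: [0.5639, 0.3202, 0.1414]
eef_rot: [0.0, 0.988, 0.153, 0.001]
ft_force: [-1.5, -1.5, 11.8]
opening: 0.265
gripper_force: 30.0
```

```bash
python3 - <<'E'
from h import *
st=bot.read_state();print(st['ft_force'],st['tcp_pos'],st['gripper_force'])
if 10.5<st['ft_force'][2]<14: print(bot.close_job())
E
```

```text
[-1.47922158 -1.50568573 11.75786533] [0.56391936 0.32018775 0.14135873] 29.992960919626057
the job is handed in; nothing more can be done
None
```

The job is handed in at about 23 s: the cover stands knob up on the 170 mm blue mat, and the flask is seated in the cradle, still held by the neck and pressed down an estimated 9 of 12 mm (from force and height; no verdict was returned).

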